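# Clamp the glass of an exposing frame crosswise

## Robot

A 7-joint arm with a two-finger parallel gripper is mounted at the origin on a cart in front of the work surface, level with it; the furniture and walls round the work are solid. World frame = base frame: x ahead of the robot, y to its left, z up, the work surface at z = 0. Lengths are in m, angles in rad, forces in N, time in s.
With the tool pointing down it reaches from about 0.4 to 0.85 m from the base axis. Payload 4.4 kg.
Tool frame: the origin (TCP) lies at the very end of the fingers, on their centre line; the grasp point (between the pads) lies tcp_to_grasp behind it (tcp_to_grasp is the distance from the TCP to the grasp point, in m); z points along the fingers, y is the line along which they close (so a half turn about z gives the same grasp; the last joint's range is limited). The gripper opens to 94 mm and grips with 3 to 60 N. Pads are 16 mm wide; open, the fingers measure 119 mm over their backs; the gripper's body (75 mm by 177 mm) begins 78 mm behind the grasp point.
Start: joints at [1.209, 0.628, 0.038, 1.517, -0.027, 0.996, -0.02], TCP at [0.19, -0.622, 0.205] pointing down, gripper open.
Joint ranges: [-3.06, 3.06], [-0.37, 2.12], [-1.25, 1.32], [0.18, 2.47], [-1.1, 4.24], [0.23, 1.98], [-2.94, 2.94]. Speed limits (rad/s): [2.57, 2.57, 3.14, 3.14, 3.14, 3.14, 3.14].

## Interface

Orientations are given as a 3x3 rotation matrix whose columns are the frame's x, y, z axes.
In Python, from station import state, capture, job_done, recognise, tcp_to_grasp gives the robot as it stands.
- The arm moves only by the tool arm_command, never from a script. Its argument "steps" is a list of rows, each a list of 6 numbers: the shift along the tool's x, y, z in mm, then the turn, a rotation vector about the tool's x, y, z in rad. A call has 1 to 8 rows; each row is the pose to reach, as a shift and turn from the pose commanded when the call began, along the tool's axes at that moment; what a row does not reach only later rows make up. A row lasts 1/12 s, in which the tool goes at most 41.7 mm and 7.16 degrees, less where a joint would pass 70% of its speed; a pose out of reach is approached as far as the arm can. A call with a gripper value outside its range is refused whole. "claw" is the finger opening in mm, from 0 to 94, set as the call begins (left out, the last holds). The fingers move at their own pace and stop on an object; the grip force is fixed at half the most. Time passes only in rows, so rows that repeat a pose let the fingers close. It gives the time, the measured TCP pose, the force, the opening and the grip force at its end, in the units of the state.
- state(): the state, without advancing time (a new reading comes with each control period).
- capture(name): name is "side" or "top" or "wrist"; returns a dict with "img" (400x640x3 uint8, blue, green, red), "fx", "fy", "cx", "cy" (pixels), "dist_coeffs" ([k1, k2, p1, p2, k3] as OpenCV has them; the pictures are not rectified), "position" and "orientation" of the camera in the world. Camera axes: x right, y down, z forward; pixel columns grow to the right and rows downward; lengths in m; the calibration is good to about 2 mm. A picture is of the moment at which its call begins. There is no depth.
- job_done(): hands the job in; it is judged then, once.
Trained networks look in a picture, given as the dict that the camera call returned (one of the last four; its "shot" number tells which), for a name from the list of things; names that differ only in an ending like _2 or _b are one class to them, and where a whole thing is asked for, a point or a joint stands for the part that bears it (a point fixed in the world has none). Each returns a list of dicts, best first, with "p" (0 to 1); they miss things now and then, are a little off and sometimes report something else, mostly with a low value. They report only what shows in the picture. A call takes as long as a camera call. They do not tell look-alikes from the thing itself.
- recognise(name, picture): "rect" ([left, top, right, bottom] in pixels, round what is visible of it).
The state is a dict: "time_s": time; "q": joint angles; "joint_velocities": joint speeds; "joint_torque": joint torques, N m; "position": TCP position; "tool_rot": TCP orientation; "contact_force": force on the tool from outside, world axes, zero at the start; "wrist_torque": the same for the moment, N m; "finger_gap": opening from 0.0 (shut) to 1.0 (fully open); "grasp_force": force on a finger pad.
Only numpy, scipy, OpenCV 4.12 (cv2) and the standard library are available. Lean on these libraries where they do the work, as an engineer would, in place of code of your own. Each camera call takes 0.05 s, during which the arm holds its last target. There are 200 camera calls.

## Task

Close the glass exposing frame for the next plate: with a light fingertip press, snap its four toggle clamps down one at a time and crosswise, so that the glass beds evenly and the film stays in register. Start with the clamp that has the yellow grip, then the one diagonally across the glass from it, then the remaining two in either order. Keep your fingers off the glass, do not lift, shift or lean hard on the frame, and leave the loupe standing on the glass and everything else where it is.

Things in the scene. Friction and masses are not known exactly. Their poses are not given: they have to be found in the camera images.
- frame: contact exposing frame, loose, 1.6 kg: white board 210 x 200 mm on rubber feet, its top 18 mm above the bench; film and plate lie on it under glass. Origin at the middle of the underside, x along the length of the glass, z up. Two toggle clamps stand on each long side (+y, -y) of the glass; their pivots are at x = +-55, y = +-58 mm, 40 mm above the bench, the handles outward of them
- glass: clear glass pane 170 x 86 x 4.5 mm fixed in the frame over the film; its top is 28 mm above the bench, its origin coincides with the frame's origin (middle of the underside of the board)
- loupe: brass loupe, 39 mm across, 33 mm tall, 0.09 kg, standing loose on the glass near its middle; origin at the middle of its underside, on the glass
- clamp_yellow (a joint): handle of the only clamp with a yellow grip, at frame x = -55, y = +58 mm; 0 = standing open, 0.62 rad = lying level outward (shut). Over-centre toggle: below 0.31 it springs back up, past 0.31 it snaps to 0.62 by itself and stays. About 4 N on the grip, down and a little outward, starts it; the push falls to nothing at 0.31. The bumper arm on the inner side comes down on the glass with it
- clamp_yellow_grip (a point): yellow grip: point on its upper face, 40 mm along the handle from the pivot, moves with the handle. Handle 50 mm long, grip 11 mm wide, 7 mm thick; open, it points up and outward from the glass, 36 degrees above level (tip 41 mm outward of the pivot, 69 mm above the bench), and swings down; shut, it is level, its upper face 44 mm above the bench
- clamp_opposite (a joint): handle of the red-gripped clamp diagonally across the glass from the yellow one, at frame x = +55, y = -58 mm; values and behaviour as for clamp_yellow
- clamp_opposite_grip (a point): diagonal red grip: point on its upper face, 40 mm along the handle from the pivot; shape and motion as the yellow one
- clamp_side (a joint): handle of the red-gripped clamp on the same long side as the yellow one, at frame x = +55, y = +58 mm; values and behaviour as for clamp_yellow
- clamp_side_grip (a point): red (yellow's side) grip: point on its upper face, 40 mm along the handle from the pivot; shape and motion as the yellow one
- clamp_end (a joint): handle of the red-gripped clamp across the glass from the yellow one, at the same end, frame x = -55, y = -58 mm; values and behaviour as for clamp_yellow
- clamp_end_grip (a point): red (yellow's end) grip: point on its upper face, 40 mm along the handle from the pivot; shape and motion as the yellow one
- crayon_tin: green hinged tin 76 x 119 x 22 mm, loose on the bench, to be left alone; origin at the middle of its underside
- brass_weight: brass weight with a knob, 42 mm across, 59 mm tall, loose on the bench, to be left alone; origin at the middle of its underside
- ink_tin_1: red ink tin with a grey lid, 67 mm across, 46 mm tall, loose on the bench, to be left alone; origin at the middle of its underside
- ink_jar: small dark jar with a tin lid, 62 mm across, 54 mm tall, loose on the bench, to be left alone; origin at the middle of its underside
- hone_stick: slate-grey stick 14 x 110 x 14 mm, loose on the bench, to be left alone; origin at the middle of its underside
- bottle_white: white bottle with black spots, 68 mm across, 205 mm tall, loose on the bench, to be left alone; origin at the middle of its underside
There are look-alikes about, which are no part of the job. Leave any orange, pink or turquoise look-alike of the loupe alone.

How it is judged:
On the way, in this order (a step that is already met when the one before it is completed fails the run):
1. the yellow clamp is shut, the three others still stand open (value of joint clamp_yellow above 0.54 rad and value of joint each of clamp_opposite, clamp_side, clamp_end below 0.2 rad), for 0.1 s.
2. the clamp diagonally across from it is shut too, the last two still stand open (value of joint each of clamp_yellow, clamp_opposite above 0.54 rad and value of joint each of clamp_side, clamp_end below 0.2 rad), for 0.1 s.
3. one of the last two is shut and the other still open (value of joint each of clamp_yellow, clamp_opposite above 0.54 rad and ((value of joint clamp_side above 0.54 rad and value of joint clamp_end below 0.2 rad) or (value of joint clamp_side below 0.2 rad and value of joint clamp_end above 0.54 rad))), for 0.1 s.
4. all four are shut (value of joint each of clamp_yellow, clamp_opposite, clamp_side, clamp_end above 0.54 rad), for 0.1 s.
At the end, for the whole second after the job is handed in: All four clamp handles are down (joint above 0.54 of 0.62 rad); the frame lies flat, at rest, within 20 mm of where it was; the loupe stands upright on the glass within 20 mm of its place; every bystander is within 20 mm of its place (all of step 4 and distance of each of frame, loupe, crayon_tin, brass_weight, ink_tin_1, ink_jar, hone_stick, bottle_white from where it was at the start of the episode below 0.02 m and angle between frame's own z axis and vertical below 0.05 rad and linear speed of frame below 0.02 m/s and angle between loupe's own z axis and vertical below 0.15 rad and height (world z) of loupe above 0.022 m); the robot touches nothing.
It fails at once if the clamps are shut out of order: the diagonal one before the yellow one, or one of the last two before that pair ((value of joint clamp_opposite above 0.45 rad and value of joint clamp_yellow below 0.45 rad) or (value of joint any of clamp_side, clamp_end above 0.45 rad and value of joint any of clamp_yellow, clamp_opposite below 0.45 rad)).
It fails at once if the fingers touch the glass (contact force between the arm and glass above 1 N).
It fails at once if the robot leans hard on the frame (over 30 N) (contact force between the arm and frame above 30 N).
It fails at once if the frame is lifted, tipped or shifted by more than 20 mm (height (world z) of frame above 0.012 m or angle between frame's own z axis and vertical above 0.12 rad or distance of frame from where it was at the start of the episode above 0.02 m).
It fails at once if the loupe is knocked over or lifted, or it or a bystander is displaced by more than 25 mm (angle between loupe's own z axis and vertical above 0.3 rad or height (world z) of loupe below 0.02 m or distance of any of crayon_tin, brass_weight, ink_tin_1, ink_jar, hone_stick, bottle_white, loupe from where it was at the start of the episode above 0.025 m).
It also fails if it takes over 45 s, if anything falls off the work surface, if the arm or the gripper's body presses on something with over 40 N, if the wrist force passes 120 N, or if a joint passes its speed limit or range.

## Working session

There is one attempt and no reset: what is moved stays moved. The work goes in short steps, Python scripts to look and compute and a tool call to move; the robot and the scene stay as the last step left them, time stands still between calls to the robot, and variables do not carry over. Pictures are saved under pics/ and viewed, at most 10 in all, crops included, and the job is handed in when it is done.

Besides the shell and the picture viewer there is one more tool, called after "Request:" as name([rows], argument=value, ...), one row to a line, values as JSON. arm_command: Moves the arm, as the interface text tells. Its arguments: {"type":"object","properties":{"steps":{"type":"array","items":{"type":"array","items":{"type":"number"}}},"claw":{"type":"number"}},"required":["steps"]}

```bash
mkdir -p pics; cat > h.py <<'E'
import numpy as np, cv2
from station import *
def ray(c,uv):
    K=np.array([[c['fx'],0,c['cx']],[0,c['fy'],c['cy']],[0,0,1]])
    n=cv2.undistortPoints(np.array([[uv]],float),K,np.array(c['dist_coeffs']))[0,0]
    return np.array(c['position']),np.array(c['orientation'])@np.array([n[0],n[1],1])
def onz(c,uv,z):
    p,d=ray(c,uv); return p+d*(z-p[2])/d[2]
def proj(c,X):
    K=np.array([[c['fx'],0,c['cx']],[0,c['fy'],c['cy']],[0,0,1]])
    R=np.array(c['orientation']).T
    return cv2.projectPoints(np.array(X,float).reshape(-1,3),cv2.Rodrigues(R)[0],-R@np.array(c['position']),K,np.array(c['dist_coeffs']))[0][:,0]
E
python3 - <<'E'
from h import *
print(tcp_to_grasp, state()['tool_rot'])
for n in ['top','side']:
    c=capture(n); cv2.imwrite(f'pics/{n}0.png',c['img']); print(n,np.round(c['position'],3))
    for k in ['frame','loupe','clamp_yellow_grip','clamp_opposite_grip']:
        print(k,[(round(r['p'],2),np.round(r['rect']).astype(int).tolist()) for r in recognise(k,c)[:5]])
E
```

```text
0.0188 [[ 9.56572940e-01  2.91492513e-01 -5.70343520e-04]
 [ 2.91493069e-01 -9.56571302e-01  1.77066959e-03]
 [-2.94373167e-05 -1.86002580e-03 -9.99998270e-01]]
top [ 0.327 -0.053  1.071]
frame [(0.81, [243, 165, 327, 245])]
loupe [(0.71, [190, 211, 208, 231]), (0.62, [342, 202, 354, 216]), (0.53, [351, 168, 367, 185]), (0.51, [341, 226, 351, 238]), (0.47, [275, 189, 290, 206])]
clamp_yellow_grip []
clamp_opposite_grip [(0.55, [252, 224, 269, 229])]
side [-0.083 -1.148  0.841]
frame [(0.69, [278, 177, 362, 210])]
loupe [(0.65, [344, 213, 350, 229]), (0.48, [366, 208, 383, 223])]
clamp_yellow_grip []
clamp_opposite_grip []
```

```bash
python3 - <<'E'
import cv2
a=cv2.imread('pics/top0.png');b=cv2.imread('pics/side0.png')
cv2.imwrite('pics/topc.png',cv2.resize(a[130:280,180:380],None,fx=4,fy=4,interpolation=cv2.INTER_CUBIC))
E
```

```text
(no output)
```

View pics/topc.png

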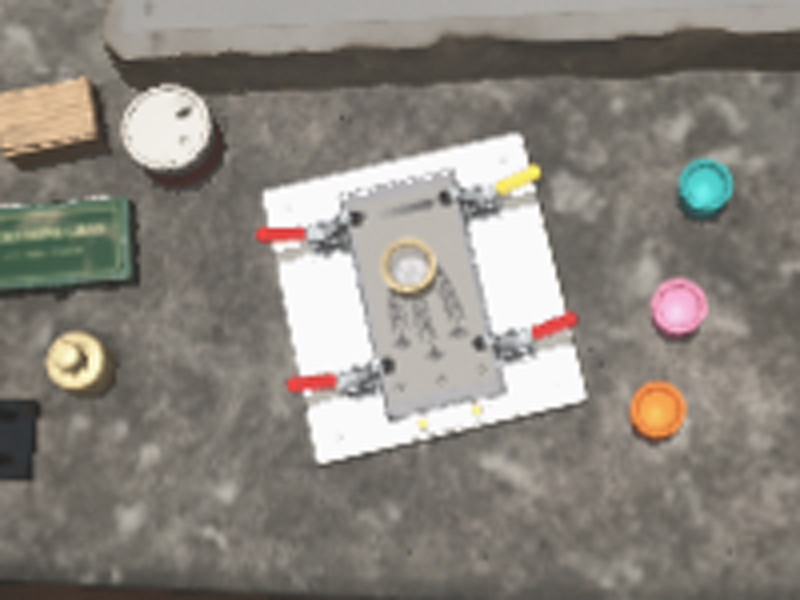

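View pics/side0.png

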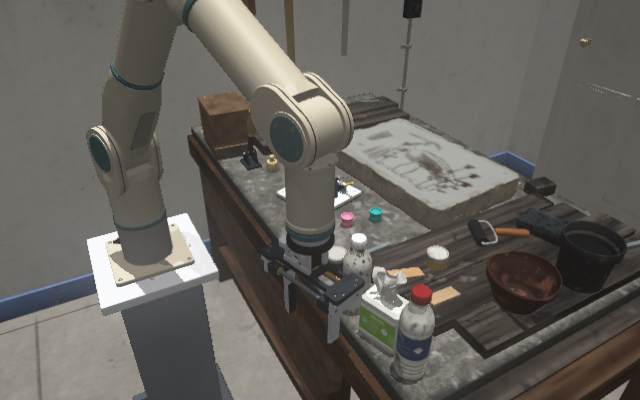

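The top crop (scale 4, offset 180,130) shows the yellow grip at upper right (tip at full-image px 315,173). The diagonal red grip is at lower left (252,226), the yellow-side red at lower right (324,209) and the yellow-end red at upper left (244,189). The brass loupe stands on the glass at (282,196). The turquoise, pink and orange look-alikes at (356,177), (350,207) and (344,232) stand off to the right. Small yellow dots at the frame's lower edge (285,236) and (299,232) are register marks, not grips. In the side view the bottle with black spots stands just behind the gripper at (357,262).

```bash
cat > fit.py <<'E'
from h import *
from scipy.optimize import least_squares
def fitp(c,obj,img,x0):
    obj=np.array(obj,float)/1e3
    def w(p):
        C,S=np.cos(p[2]),np.sin(p[2]); return obj@np.array([[C,S,0],[-S,C,0],[0,0,1]])+[p[0],p[1],0]
    r=least_squares(lambda p:(proj(c,w(p))-img).ravel(),x0,loss='soft_l1')
    return r.x,(proj(c,w(r.x))-img)
def pts(p):
    C,S=np.cos(p[2]),np.sin(p[2])
    return {n:np.round(p[:2]+np.array([[C,-S],[S,C]])@np.array([x,y])/1e3,4) for n,x,y in [('yellow',-55,98),('opp',55,-98),('side',55,98),('end',-55,-98)]}
E
python3 - <<'E'
from fit import *
c=capture('top')
crop=np.array([[521,133],[587,400],[318,463],[264,190],[540,170],[577,318],[288,384],[258,235]])/4+[180,130]-0.4
obj=[[-105,100,18],[105,100,18],[105,-100,18],[-105,-100,18],[-55,99,69],[55,99,69],[55,-99,69],[-55,-99,69]]
a=onz(c,(crop[0]+crop[3])/2,.018);b=onz(c,(crop[1]+crop[2])/2,.018)
p,res=fitp(c,obj,crop,[*(a+b)[:2]/2,np.arctan2(*(b-a)[1::-1])])
print(np.round(p,4),np.round(res,1).tolist()); print(pts(p))
print('look',[onz(c,u,.02).round(3).tolist() for u in [(356,177),(350,207),(344,232)]])
for n in ['bottle_white','ink_tin_1','brass_weight','ink_jar','crayon_tin']:
    print(n,[(round(r['p'],2),np.round(r['rect']).astype(int).tolist(),onz(c,(np.array(r['rect'][:2])+r['rect'][2:])/2,.05).round(3).tolist()) for r in recognise(n,c)[:2]])
s=capture('side'); print('bottle base',onz(s,(357,288),0).round(3))
cv2.imwrite('pics/top1.png',c['img'])
E
```

```text
[ 0.5702  0.0466 -2.8669] [[0.3, -0.4], [0.3, -0.1], [-0.2, 0.0], [-0.5, 0.0], [-1.1, 0.6], [-1.3, 0.3], [1.3, -0.1], [1.3, -0.2]]
{'yellow': array([ 0.6497, -0.0328]), 'opp': array([0.4907, 0.126 ]), 'side': array([ 0.5438, -0.0626]), 'end': array([0.5965, 0.1559])}
look [[0.658, -0.16, 0.02], [0.565, -0.144, 0.02], [0.491, -0.128, 0.02]]
bottle_white [(0.96, [444, 249, 491, 279], [0.411, -0.47, 0.05])]
ink_tin_1 [(0.6, [207, 152, 236, 178], [0.668, 0.238, 0.05])]
brass_weight [(0.56, [310, 212, 324, 213], [0.539, -0.048, 0.05]), (0.5, [189, 212, 210, 231], [0.499, 0.282, 0.05])]
ink_jar [(0.76, [390, 241, 420, 271], [0.426, -0.296, 0.05])]
crayon_tin [(0.6, [172, 180, 213, 206], [0.581, 0.313, 0.05])]
bottle base [ 0.439 -0.399  0.   ]
```

View pics/top1.png

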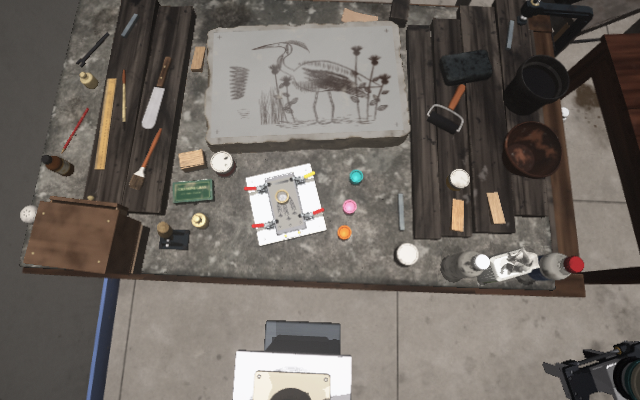

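Request:
arm_command([
  [0,0,-40,0,0,0],
  [0,0,-80,0,0,0],
  [0,0,-120,0,0,0],
  [0,0,-150,0,0,0],
  [28,-27,-150,0,0,0],
  [56,-53,-150,0,0,0],
  [84,-80,-150,0,0,0],
  [112,-106,-150,0,0,0],
], claw=0)

```text
time_s: 1.52
position: [0.2662, -0.4861, 0.3557]
tool_rot: [[0.957, 0.291, 0.0], [0.291, -0.957, -0.0], [0.0, 0.0, -1.0]]
contact_force: [0.6, -0.0, 0.3]
finger_gap: 0.471
grasp_force: 0.0
```

Request:
arm_command([
  [28,-27,0,0,0,0],
  [56,-53,0,0,0,0],
  [84,-80,0,0,0,0],
  [112,-106,0,0,0,0],
  [140,-132,0,0,0,0],
  [168,-159,0,0,0,0],
  [196,-185,0,0,0,0],
  [224,-212,0,0,0,0],
])

```text
time_s: 2.18
position: [0.4188, -0.218, 0.3559]
tool_rot: [[0.957, 0.291, 0.001], [0.291, -0.957, -0.001], [0.001, 0.001, -1.0]]
contact_force: [2.4, -0.1, -0.7]
finger_gap: 0.002
grasp_force: 0.0
```

Request:
arm_command([
  [28,-27,0,0,0,0],
  [56,-53,0,0,0,0],
  [84,-80,0,0,0,0],
  [112,-106,0,0,0,0],
  [140,-132,0,0,0,0],
  [168,-159,0,0,0,0],
  [196,-185,0,0,0,0],
  [223,-211,0,0,0,0],
])

```text
time_s: 2.85
position: [0.5708, 0.049, 0.3557]
tool_rot: [[0.957, 0.291, 0.001], [0.291, -0.957, -0.0], [0.0, 0.0, -1.0]]
contact_force: [0.1, -1.3, -0.9]
finger_gap: 0.001
grasp_force: 0.0
```

```bash
python3 - <<'E'
from h import *
c=capture('wrist'); cv2.imwrite('pics/w0.png',c['img']); print(np.round(c['position'],3))
p=[0.5702,0.0466,-2.8669]
C,S=np.cos(p[2]),np.sin(p[2])
obj=np.array([[-105,100,18],[105,100,18],[105,-100,18],[-105,-100,18],[-55,99,69],[55,99,69],[55,-99,69],[-55,-99,69]])/1e3
print(proj(c,obj@np.array([[C,S,0],[-S,C,0],[0,0,1]])+[p[0],p[1],0]).round())
E
```

```text
[0.64  0.07  0.534]
[[384.  94.]
 [375. 221.]
 [259. 219.]
 [255.  91.]
 [388. 128.]
 [382. 202.]
 [253. 199.]
 [250. 125.]]
```

View pics/w0.png

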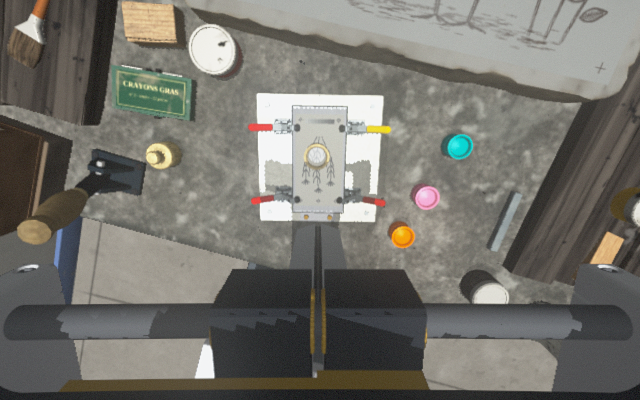

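The wrist view shows the board from (257,95) to (376,221), with the grip tips at yellow (390,129), side (385,203), opposite (251,201) and end (248,128). The predictions match to about 2 px, so I'll refit and go.

```bash
python3 - <<'E'
from fit import *
c=capture('wrist')
img=np.array([[383,95.5],[376.5,221.5],[259.5,221.5],[257,95],[390.5,129],[385,203],[250.5,201],[248,128]])
obj=[[-105,100,18],[105,100,18],[105,-100,18],[-105,-100,18],[-55,99,69],[55,99,69],[55,-99,69],[-55,-99,69]]
p,res=fitp(c,obj,img,[.5702,.0466,-2.8669]); print(p.round(4),res.round(1).tolist())
s=state();R=np.array(s['tool_rot']);P=np.array(s['position'])
for k,v in pts(p).items(): print(k,v,((R.T@(np.array([*v,.075])-P))*1e3).round(1))
E
```

```text
[ 0.5706  0.057  -2.8452] [[0.8, -0.7], [-0.3, 1.3], [0.7, 0.1], [-1.9, -1.3], [-2.6, 0.2], [-1.9, -0.1], [3.1, 0.6], [2.3, -0.0]]
yellow [ 0.6518 -0.0206] [ 53.3  97.4 279.6]
opp [0.4894 0.1347] [-54.8 -99.5 280.3]
side [ 0.5466 -0.0528] [-56.7  96.5 279.4]
end [0.5946 0.1668] [ 55.2 -98.5 280.5]
```

```bash
python3 - <<'E'
from fit import *
c=capture('wrist'); print(np.round(c['position'],4),np.round(c['orientation'],4).tolist(),state()['position'])
b=c['img'].astype(int)
a=cv2.imread('pics/w0.png').astype(int); print(abs(a-b).mean(), abs(a-b)[:220].mean())
cv2.imwrite('pics/w1.png',c['img'])
img=np.array([[383,95.5],[376.5,221.5],[259.5,221.5],[257,95],[390.5,129],[385,203],[250.5,201],[248,128]])
hsv=cv2.cvtColor(c['img'],cv2.COLOR_BGR2HSV)[85:225,235:400]
for n,m in [('y',(abs(hsv[...,0].astype(int)-28)<7)&(hsv[...,1]>150)&(hsv[...,2]>120)),('r',((hsv[...,0]<8)|(hsv[...,0]>172))&(hsv[...,1]>150)&(hsv[...,2]>100))]:
    k,_,st,ce=cv2.connectedComponentsWithStats(m.astype(np.uint8)); print(n,[(s[:5]+[235,85,0,0,0]).tolist() for s in st[1:] if s[4]>15])
E
```

```text
[0.6408 0.0754 0.5331] [[0.3007, -0.9224, -0.2423], [-0.9537, -0.2918, -0.0724], [-0.0039, 0.2528, -0.9675]] [0.57046869 0.05078801 0.35491889]
11.6838046875 15.889618844696969
y [[372, 129, 24, 7, 143]]
r [[254, 126, 23, 6, 125], [255, 199, 7, 6, 30], [375, 201, 14, 8, 74]]
```

Request:
arm_command([
  [25,51,0,0,0,0],
  [38,77,30,0,0,0],
  [51,103,70,0,0,0],
  [51,103,110,0,0,0],
  [51,103,150,0,0,0],
  [51,103,190,0,0,0],
  [51,103,225,0,0,0],
  [51,103,240,0,0,0],
])

```text
time_s: 3.67
position: [0.6446, -0.0391, 0.1102]
tool_rot: [[0.957, 0.289, -0.008], [0.289, -0.957, -0.001], [-0.008, -0.001, -1.0]]
contact_force: [-1.2, -0.4, -0.4]
finger_gap: 0.005
grasp_force: 0.0
```

Request:
arm_command([
  [0,0,0,0,0,0],
  [0,0,0,0,0,0],
  [0,0,0,0,0,0],
])

```text
time_s: 3.92
position: [0.6502, -0.0374, 0.1176]
tool_rot: [[0.957, 0.29, 0.003], [0.29, -0.957, -0.001], [0.003, 0.001, -1.0]]
contact_force: [1.5, 0.0, -0.4]
finger_gap: 0.007
grasp_force: 0.0
```

```bash
python3 - <<'E'
from fit import *
c=capture('wrist'); cv2.imwrite('pics/w2.png',c['img'][50:350,120:520]);s=state();print(s['position'],s['contact_force'])
p=[0.5702,0.0466,-2.8669]
C,S=np.cos(p[2]),np.sin(p[2])
obj=np.array([[-105,100,18],[105,100,18],[105,-100,18],[-105,-100,18],[-55,99,69],[55,99,69],[55,-99,69],[-55,-99,69]])/1e3
print(proj(c,obj@np.array([[C,S,0],[-S,C,0],[0,0,1]])+[p[0],p[1],0]).round())
print(proj(c,[np.array(s['position'])]))
E
```

```text
[ 0.65058319 -0.03713077  0.11809428] [-0.32259238  0.07605494  0.47963136]
[[315. 139.]
 [311. 345.]
 [115. 343.]
 [ 81. 134.]
 [312. 212.]
 [310. 337.]
 [ 69. 335.]
 [ 43. 207.]]
[[316.38893624 236.90250779]]
```

View pics/w2.png

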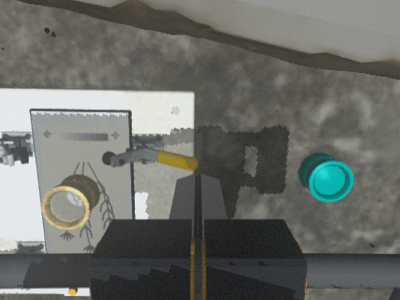

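Board corner at (313,140) and yellow tip at (318,213) in full-image pixels, close to the prediction; the fingertips are just over the grip. Pressing.

Request:
arm_command([
  [0,0,20,0,0,0],
  [0,0,34,0,0,0],
  [0,0,41,0,0,0],
  [0,0,46,0,0,0],
  [0,0,50,0,0,0],
  [0,0,54,0,0,0],
  [0,0,58,0,0,0],
  [0,0,62,0,0,0],
])

```text
time_s: 4.63
position: [0.6517, -0.0431, 0.056]
tool_rot: [[0.957, 0.289, 0.006], [0.289, -0.957, -0.008], [0.003, 0.009, -1.0]]
contact_force: [1.2, -11.8, 4.9]
finger_gap: 0.004
grasp_force: 5.8
```

Request:
arm_command([
  [0,0,2,0,0,0],
  [0,0,3,0,0,0],
  [0,0,3,0,0,0],
])

```text
time_s: 4.88
position: [0.652, -0.0443, 0.0527]
tool_rot: [[0.958, 0.288, 0.006], [0.288, -0.958, -0.009], [0.004, 0.01, -1.0]]
contact_force: [2.7, -10.6, 2.0]
finger_gap: 0.007
grasp_force: 4.7
```

```bash
python3 - <<'E'
from fit import *
c=capture('wrist'); cv2.imwrite('pics/w3.png',c['img'][50:350,120:520]);s=state();print(s['position'],s['contact_force'])
E
```

```text
[ 0.65195755 -0.04426638  0.0526938 ] [  2.64614299 -10.11381612   0.84143468]
```

View pics/w3.png

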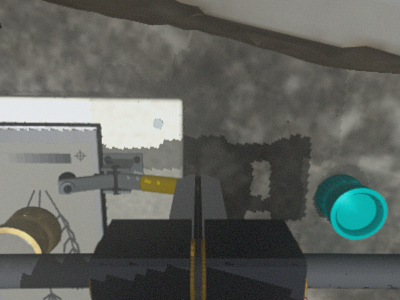

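```bash
python3 - <<'E'
from fit import *
c=capture('wrist')
p=[0.5702,0.0466,-2.8669]
C,S=np.cos(p[2]),np.sin(p[2])
W=lambda o:np.array(o)/1e3@np.array([[C,S,0],[-S,C,0],[0,0,1]])+[p[0],p[1],0]
print('corner',proj(c,W([[-105,100,18]]))-[120,50])
for a in [0,.2,.31,.45,.62]:
    t=.635-a; print(a,(proj(c,W([[-55,58+r*np.cos(t)-3.5*np.sin(t),40+r*np.sin(t)+3.5*np.cos(t)] for r in (25,50)]))-[120,50]).round().tolist())
s=state();R=np.array(s['tool_rot']);P=np.array(s['position'])
print('finger in edge',proj(c,[P-R[:,1]*.0125,P,P+R[:,1]*.0125])-[120,50])
E
```

```text
corner [[183.08949569  96.39124606]]
0 [[139.0, 188.0], [172.0, 199.0]]
0.2 [[146.0, 186.0], [183.0, 193.0]]
0.31 [[149.0, 184.0], [188.0, 190.0]]
0.45 [[152.0, 182.0], [191.0, 186.0]]
0.62 [[154.0, 180.0], [194.0, 181.0]]
finger in edge [[175.91310748 187.30069452]
 [196.59814489 187.28826947]
 [217.28095292 187.28368225]]
```

The board corner is unmoved and the grip looks nearly level with the fingers on it. I'll lift and look.

Request:
arm_command([
  [0,0,-5,0,0,0],
  [0,0,-15,0,0,0],
  [0,0,-30,0,0,0],
  [0,0,-50,0,0,0],
  [0,-6,-60,0,0,0],
  [0,-6,-62,0,0,0],
  [0,-6,-62,0,0,0],
  [0,-6,-62,0,0,0],
])

```text
time_s: 5.65
position: [0.6467, -0.0302, 0.1122]
tool_rot: [[0.956, 0.292, -0.001], [0.292, -0.956, 0.0], [-0.001, -0.0, -1.0]]
contact_force: [0.6, -0.3, -1.0]
finger_gap: 0.008
grasp_force: 0.0
```

```bash
python3 - <<'E'
from fit import *
c=capture('wrist'); cv2.imwrite('pics/w4.png',c['img'][50:350,120:520]);s=state();print(s['position'],s['contact_force'])
p=[0.5702,0.0466,-2.8669]
C,S=np.cos(p[2]),np.sin(p[2])
W=lambda o:np.array(o)/1e3@np.array([[C,S,0],[-S,C,0],[0,0,1]])+[p[0],p[1],0]
print('corner',proj(c,W([[-105,100,18]]))-[120,50])
for a in [0,.2,.31,.45,.62]:
    t=.635-a; print(a,(proj(c,W([[-55,58+r*np.cos(t)-3.5*np.sin(t),40+r*np.sin(t)+3.5*np.cos(t)] for r in (25,50)]))-[120,50]).round().tolist())
E
```

```text
[ 0.64641716 -0.03055437  0.111727  ] [ 0.0969127  -0.07807974 -0.00083382]
corner [[204.45188424  87.84485239]]
0 [[173.0, 157.0], [199.0, 163.0]]
0.2 [[177.0, 156.0], [206.0, 160.0]]
0.31 [[179.0, 155.0], [209.0, 158.0]]
0.45 [[181.0, 154.0], [212.0, 156.0]]
0.62 [[182.0, 152.0], [213.0, 153.0]]
```

View pics/w4.png

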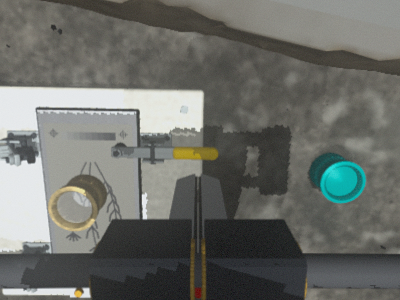

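The yellow handle now lies level (tip at crop 217,154, matching the shut prediction) and the board corner has not moved. Now the diagonal clamp, with a little outward travel as I press.

Request:
arm_command([
  [0,0,-30,0,0,0],
  [-15,-28,-40,0,0,0],
  [-30,-60,-40,0,0,0],
  [-46,-92,-40,0,0,0],
  [-62,-124,-40,0,0,0],
  [-80,-156,-40,0,0,0],
  [-95,-180,-40,0,0,0],
  [-103,-193,-40,0,0,0],
])

```text
time_s: 6.37
position: [0.4885, 0.1264, 0.1517]
tool_rot: [[0.955, 0.295, -0.004], [0.295, -0.955, 0.0], [-0.003, -0.001, -1.0]]
contact_force: [-0.3, 1.3, 0.1]
finger_gap: 0.004
grasp_force: 0.0
```

Request:
arm_command([
  [0,0,0,0,0,0],
  [0,0,20,0,0,0],
  [0,0,40,0,0,0],
  [0,0,40,0,0,0],
  [0,0,40,0,0,0],
  [0,0,40,0,0,0],
])

```text
time_s: 6.87
position: [0.4931, 0.1233, 0.1127]
tool_rot: [[0.957, 0.29, 0.0], [0.29, -0.957, -0.0], [0.0, 0.0, -1.0]]
contact_force: [0.7, 0.7, 0.8]
finger_gap: 0.008
grasp_force: 0.0
```

```bash
cat > rep.py <<'E'
from fit import *
p=[0.5702,0.0466,-2.8669]
C,S=np.cos(p[2]),np.sin(p[2])
s=state();P=np.array(s['position']);print(P.round(4),np.round(s['contact_force'],1),s['time_s'])
d=P[:2]-p[:2]; print('frame xy mm',(np.array([[C,S],[-S,C]])@d*1e3).round(1))
R=np.array(s['tool_rot'])
for n,x,y in [('opp',55,-96),('side',55,96),('end',-55,-96)]:
    w=np.array(p[:2])+np.array([[C,-S],[S,C]])@np.array([x,y])/1e3
    print(n,(R.T@(np.array([*w,.11])-P)*1e3).round(1))
E
python3 rep.py
```

```text
[0.4931 0.1233 0.1127] [0.7 0.7 0.8] 6.8667
frame xy mm [ 53.4 -94.8]
opp [-1.6 -1.3  2.7]
side [ -5.4 190.7   2.7]
end [108.4   0.9   2.7]
```

Request:
arm_command([
  [-1,-1,20,0,0,0],
  [-1,-1,33,0,0,0],
  [-1,-1,38,0,0,0],
  [-1,-3,42,0,0,0],
  [-1,-5,46,0,0,0],
  [-1,-7,50,0,0,0],
  [-1,-9,54,0,0,0],
  [-1,-10,58,0,0,0],
])

```text
time_s: 7.53
position: [0.4889, 0.1338, 0.0546]
tool_rot: [[0.956, 0.292, 0.001], [0.292, -0.956, 0.001], [0.001, -0.0, -1.0]]
contact_force: [-0.4, -0.3, 0.1]
finger_gap: 0.007
grasp_force: 0.0
```

Request:
arm_command([
  [0,0,1,0,0,0],
  [0,0,1,0,0,0],
  [0,0,-8,0,0,0],
  [0,0,-20,0,0,0],
  [0,4,-35,0,0,0],
  [0,4,-50,0,0,0],
  [0,4,-50,0,0,0],
  [0,4,-50,0,0,0],
])

```text
time_s: 8.2
position: [0.4905, 0.1294, 0.1056]
tool_rot: [[0.957, 0.291, 0.003], [0.291, -0.957, 0.001], [0.003, 0.0, -1.0]]
contact_force: [-0.8, -0.3, -0.4]
finger_gap: 0.004
grasp_force: 0.0
```

```bash
python3 - <<'E'
from rep import *
c=capture('wrist'); t=capture('top')
cv2.imwrite('pics/w5.png',np.vstack([c['img'][0:300,120:520],cv2.resize(t['img'][155:255,220:340],(400,300))]))
E
```

```text
[0.4905 0.1294 0.1056] [-0.8 -0.3 -0.4] 8.2
frame xy mm [  54.2 -101.3]
opp [-0.9  5.3 -4.4]
side [ -4.8 197.3  -4.4]
end [109.1   7.6  -4.1]
```

View pics/w5.png

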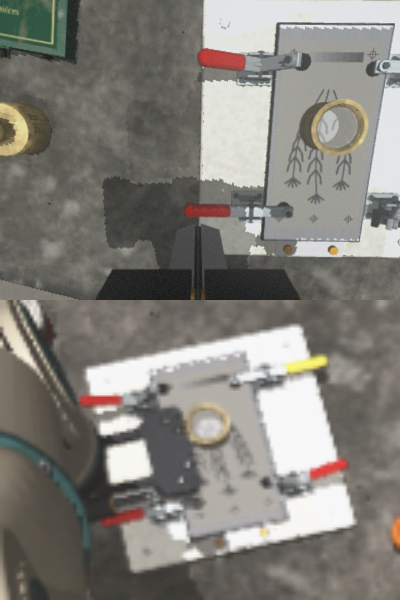

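The opposite clamp lies level (tip at 187,211 in the crop), the end clamp at (200,58) still stands open, and the loupe is in place. Next the end clamp.

Request:
arm_command([
  [20,2,-10,0,0,0],
  [50,4,-10,0,0,0],
  [80,6,-10,0,0,0],
  [100,8,-8,0,0,0],
  [109,8,-6,0,0,0],
  [109,8,-6,0,0,0],
  [109,8,-6,0,0,0],
  [109,8,-6,0,0,0],
])

```text
time_s: 8.97
position: [0.5941, 0.153, 0.1098]
tool_rot: [[0.956, 0.292, -0.003], [0.292, -0.956, -0.001], [-0.003, 0.0, -1.0]]
contact_force: [-0.3, -0.3, 0.0]
finger_gap: 0.006
grasp_force: 0.0
```

```bash
python3 rep.py
```

```text
[0.5941 0.153  0.1098] [-0.3 -0.3  0. ] 8.9667
frame xy mm [-51.9 -95.9]
opp [-106.9   -2.4    0.2]
side [-111.   189.6    0.2]
end [ 3.1  0.  -0.2]
```

Request:
arm_command([
  [2,-1,18,0,0,0],
  [2,-1,30,0,0,0],
  [2,-1,35,0,0,0],
  [2,-3,39,0,0,0],
  [2,-5,43,0,0,0],
  [2,-7,47,0,0,0],
  [2,-9,51,0,0,0],
  [2,-10,55,0,0,0],
])

```text
time_s: 9.63
position: [0.5955, 0.1644, 0.0555]
tool_rot: [[0.956, 0.292, 0.001], [0.292, -0.956, 0.001], [0.001, -0.001, -1.0]]
contact_force: [-0.6, 0.9, -0.4]
finger_gap: 0.003
grasp_force: 0.0
```

Request:
arm_command([
  [0,0,1,0,0,0],
  [0,0,1,0,0,0],
  [0,0,-8,0,0,0],
  [0,0,-20,0,0,0],
  [0,4,-40,0,0,0],
  [0,4,-70,0,0,0],
  [0,4,-85,0,0,0],
  [0,4,-85,0,0,0],
])

```text
time_s: 10.3
position: [0.5997, 0.1608, 0.146]
tool_rot: [[0.957, 0.291, 0.009], [0.291, -0.957, 0.003], [0.009, -0.0, -1.0]]
contact_force: [-0.2, 0.6, 0.2]
finger_gap: 0.005
grasp_force: 0.0
```

```bash
python3 - <<'E'
from rep import *
c=capture('wrist'); t=capture('top')
cv2.imwrite('pics/w6.png',np.vstack([c['img'][0:300,120:520],cv2.resize(t['img'][155:255,220:340],(400,300))]))
E
```

```text
[0.5997 0.1608 0.146 ] [-0.2  0.6  0.2] 10.3
frame xy mm [ -59.4 -101.9]
opp [-114.8    3.5   34.9]
side [-118.7  195.5   34.8]
end [-4.8  5.8 35.9]
```

View pics/w6.png

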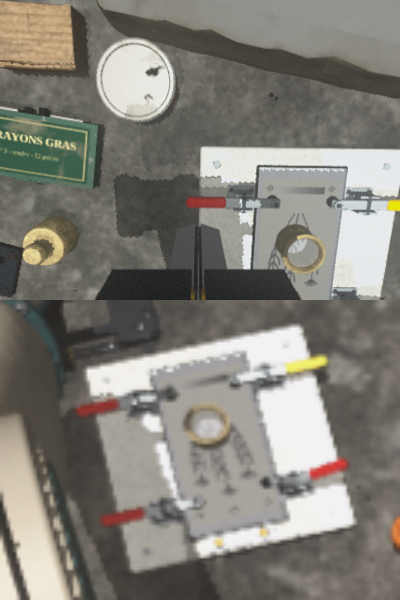

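The end clamp is level (tip at 187,202 in the crop), the frame and loupe are unmoved, and only the side clamp remains open.

Request:
arm_command([
  [-15,28,0,0,0,0],
  [-32,58,0,0,0,0],
  [-49,88,0,0,0,0],
  [-66,118,0,0,0,0],
  [-84,148,0,0,0,0],
  [-102,176,0,0,0,0],
  [-112,190,0,0,0,0],
  [-116,195,5,0,0,0],
])

```text
time_s: 11.07
position: [0.5407, -0.0649, 0.1351]
tool_rot: [[0.958, 0.286, -0.002], [0.286, -0.958, -0.002], [-0.002, 0.002, -1.0]]
contact_force: [0.9, 0.1, -0.1]
finger_gap: 0.006
grasp_force: 0.0
```

Request:
arm_command([
  [0,0,10,0,0,0],
  [0,0,25,0,0,0],
  [0,0,30,0,0,0],
  [0,0,30,0,0,0],
  [0,0,30,0,0,0],
  [0,0,30,0,0,0],
])

```text
time_s: 11.57
position: [0.5428, -0.0594, 0.1056]
tool_rot: [[0.956, 0.293, 0.0], [0.293, -0.956, 0.0], [0.001, -0.0, -1.0]]
contact_force: [0.6, 0.2, -0.5]
finger_gap: 0.003
grasp_force: 0.0
```

```bash
python3 rep.py
```

```text
[ 0.5428 -0.0594  0.1056] [ 0.6  0.2 -0.5] 11.5667
frame xy mm [55.2 94.6]
opp [   4.5 -190.5   -4.3]
side [ 0.1  1.4 -4.4]
end [ 114.5 -188.    -4.3]
```

Request:
arm_command([
  [0,1,15,0,0,0],
  [0,2,26,0,0,0],
  [0,2,31,0,0,0],
  [0,4,35,0,0,0],
  [0,6,39,0,0,0],
  [0,8,43,0,0,0],
  [0,10,47,0,0,0],
  [0,11,51,0,0,0],
])

```text
time_s: 12.23
position: [0.546, -0.0716, 0.0543]
tool_rot: [[0.957, 0.291, 0.001], [0.291, -0.957, -0.0], [0.001, 0.0, -1.0]]
contact_force: [-1.2, -0.5, 0.3]
finger_gap: 0.007
grasp_force: 0.0
```

Request:
arm_command([
  [0,0,1,0,0,0],
  [0,0,1,0,0,0],
  [0,0,-8,0,0,0],
  [0,0,-25,0,0,0],
  [0,0,-55,0,0,0],
  [0,0,-90,0,0,0],
  [0,0,-120,0,0,0],
  [0,0,-130,0,0,0],
])

```text
time_s: 12.9
position: [0.5483, -0.0709, 0.1898]
tool_rot: [[0.956, 0.292, 0.008], [0.292, -0.957, -0.001], [0.008, 0.003, -1.0]]
contact_force: [0.2, -0.5, -0.4]
finger_gap: 0.006
grasp_force: 0.0
```

Request:
arm_command([
  [0,0,0,0,0,0],
  [0,0,0,0,0,0],
  [0,0,0,0,0,0],
  [0,0,0,0,0,0],
])

```text
time_s: 13.23
position: [0.5442, -0.071, 0.1829]
tool_rot: [[0.957, 0.292, -0.003], [0.292, -0.957, 0.0], [-0.003, -0.001, -1.0]]
contact_force: [-0.1, -0.7, 0.9]
finger_gap: 0.007
grasp_force: 0.0
```

```bash
python3 - <<'E'
from rep import *
c=capture('wrist'); t=capture('top')
cv2.imwrite('pics/w7.png',np.vstack([c['img'][0:300,120:520],cv2.resize(t['img'][155:255,220:340],(400,300))]))
E
```

```text
[ 0.5442 -0.071   0.1829] [-0.1 -0.7  0.9] 13.2333
frame xy mm [ 57.  106.2]
opp [   6.5 -202.    73.1]
side [  2.4 -10.   72.9]
end [ 116.4 -199.6   72.8]
```

View pics/w7.png

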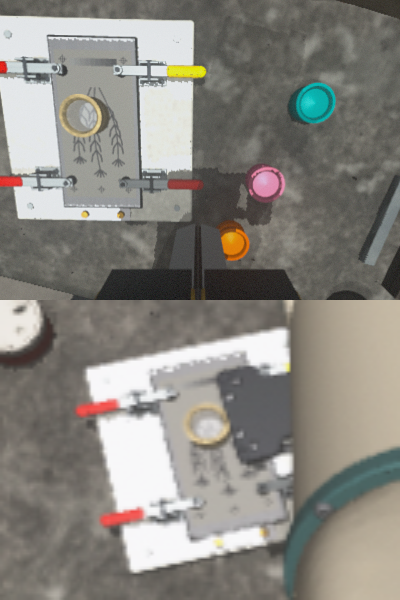

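All four handles lie level: yellow tip at (205,72), side at (203,184), and both left grips. The loupe stands on the glass and the arm is clear at z = 0.18 m, so I'm handing in.

```bash
python3 -c "
from station import *
print(job_done())"
```

```text
the job is handed in; nothing more can be done
None
```

I shut all four clamps in the required order (yellow, diagonal, end, side) and handed the job in at about 13 s; the last pictures show all four handles level, with the frame and loupe where they were, but the hand-in returned no verdict.

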